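# Release the tile slide and run it to its end stop

### The job

A test tile lies on a small locking slide, ready to be brought under the glaze-line pointer on the end stop. With the fingertips press the big lock button on the carriage fully down and, keeping it down all the way, push the carriage along its rails until its nose is hard against the end stop; then let the button spring up again and leave. Do not touch or lift the tile, which must ride along in its tray, and leave the things standing round the slide where they are.

Things in the scene. Friction and masses are not known exactly. Their poses are not given: they have to be found in the camera images.
- slide_base: Fixed slide on the bench: aluminium base plate 350 x 92 x 8 mm with two steel rails, tops 26 mm above the bench. Origin: centre of its underside. x runs along the rails, the way the carriage has to travel: roughly to the robot's left (within 0.3 rad); z up. On it rides a wooden carriage 125 mm long, 84 mm wide: at its rear the lock button, then an upright head block, then the tile's tray.
- carriage (a joint): Travel of the carriage along the slide's +x, m; 0 at the start. Locked (2 mm play) while the button is up: teeth catch it every 17 mm over the first 80 mm; farther on it is free, but hold the button all the same. Friction about 1.2 N plus light damping. It meets the end stop after 102 to 160 mm (the start distance from carriage_nose to stop_face).
- lock_button (a joint): How far the lock button is pressed down, m: 0 up, 0.009 fully down. The lock lets go at about 0.0045 to 0.005; keep it at 0.006 or more. Spring: about 2.5 N at the start of the stroke, 6.5 N fully down; it springs up by itself.
- button_top (a point): Centre of the lock button's top: a black ribbed plate 40 (along x) x 52 x 8 mm, top 55 mm above the bench when up; moves with carriage and button. 22 mm from this point towards +x stands the flat face of the wooden head block, 84 mm wide, up to 70 mm above the bench: fingertips on the button can push against it (or just drag the button along). Axes as the slide's.
- carriage_nose (a point): Middle of the carriage's front end face, 32 mm above the bench, 103 mm ahead of the button's centre along x. Axes as the slide's.
- stop_face (a point): Middle of the face that the nose must meet, 32 mm above the bench. The end stop is a steel block 30 mm thick astride the rails, top 36 mm above the bench, with a post 68 mm high and a thin pointer reaching 27 mm out from this face over the tile's place. Fixed during a run. Axes as the slide's.
- test_tile: Loose fired test tile, 72 x 40 x 9 mm with a hole, lying crosswise in the carriage's tray (5 mm lips, floor 37 mm above the bench) behind the nose; origin at the centre of its underside. Not to be touched.
- jar: Bystander: glaze jar with black lid, 58 mm across, 73 mm tall, standing beside the slide's button end on the side away from the robot; origin under its centre.
- marker: Bystander: white pen with a blue cap, 135 mm long, lying on the bench along the slide on the robot's side.
- cup: Bystander: enamel cup, 72 mm across, 64 mm tall; origin under its centre.
- stamp: Bystander: turned wooden stamp, 27 mm across, 61 mm tall, standing; origin under its centre.
- rib: Bystander: flat wooden rib, 66 x 104 x 9 mm, lying on the bench.
- stamp_press: Fixed green lever press behind the slide, on its button end's side; 384 mm tall, its origin under its centre, base plate from 79 mm before (-x) to 121 mm behind it and 62 mm to either side; its lever's ball sticks out 120 mm towards the robot, 44 mm to the right, 353 to 384 mm above the bench. Keep the wrist clear of it.
- spray: Bystander: spray bottle, 197 mm tall, standing at the back right; origin under its centre.
- loop_tool: Bystander: loop trimming tool with a wooden handle, 170 mm long, lying on the bench to the right of the slide.
- needle: Bystander: needle tool with a wooden handle, 158 mm long, lying on the bench to the right of the slide.

How it is judged:
On the way, in this order (a step that is already met when the one before it is completed fails the run):
1. the lock button is pressed down while the carriage is still at its start (value of joint lock_button above 0.0055 m and value of joint carriage below 0.02 m), for 0.05 s.
2. the carriage's nose is against the end stop with the button still held down (x of carriage_nose in the frame of stop_face above -0.003 m and value of joint lock_button above 0.0045 m), for 0.15 s.
At the end, for the whole second after the job is handed in: The carriage's nose is within 4 mm of the end stop's face and at rest, the lock button has sprung up (within 2 mm of its top), and the tile lies flat in the carriage's tray (x of carriage_nose in the frame of stop_face above -0.004 m and value of joint lock_button below 0.002 m and velocity of joint carriage between -0.01 and 0.01 m/s and z of test_tile in the frame of carriage_nose below 0.009 m and x of test_tile in the frame of carriage_nose between -0.034 and -0.021 m and angle between test_tile's own z axis and vertical below 0.08 rad and linear speed of test_tile below 0.02 m/s); the robot touches nothing.
It fails at once if the lock button was let go before the carriage reached the end stop (value of joint lock_button below 0.002 m and value of joint carriage above 0.012 m and x of carriage_nose in the frame of stop_face below -0.007 m).
It fails at once if the tile was touched by the robot (contact force between any of the fingers, the arm and test_tile above 0.5 N).
It fails at once if the tile was lifted out of its tray (z of test_tile in the frame of carriage_nose above 0.012 m).
It fails at once if a thing beside the slide was moved by more than 2 cm (distance of any of jar, marker, cup, stamp, rib, spray, loop_tool, needle from where it was at the start of the episode above 0.02 m).
It also fails if it takes over 42 s, if anything falls off the work surface, if the arm or the gripper's body presses on something with over 40 N, if the wrist force passes 120 N, or if a joint passes its speed limit or range.

### The arm

A 6-joint arm with a two-finger parallel gripper is mounted at the origin on a cart in front of the work surface, level with it; the furniture and walls round the work are solid. World frame = base frame: x ahead of the robot, y to its left, z up, the work surface at z = 0. Lengths are in m, angles in rad, forces in N, time in s.
With the tool pointing down it reaches from about 0.3 to 0.775 m from the base axis. Payload 14.6 kg.
Tool frame: the origin (TCP) lies at the very end of the fingers, on their centre line; the grasp point (between the pads) lies 19 mm behind it; z points along the fingers, y is the line along which they close (so a half turn about z gives the same grasp; the last joint's range is limited). The gripper opens to 94 mm and grips with 3 to 60 N. Pads are 16 mm wide; open, the fingers measure 119 mm over their backs; the gripper's body (75 mm by 177 mm) begins 78 mm behind the grasp point.
Start: joints at [1.113, 0.3, 1.521, -0, 1.321, -0.067], TCP at [0.21, 0.509, 0.176] pointing down, gripper open.
Joint ranges: [-3.03, 3.03], [-0.79, 2.21], [0.23, 2.52], [-1.04, 4.18], [0, 3.07], [-2.55, 2.55]. Speed limits (rad/s): [2.22, 2.22, 2.57, 3.14, 3.14, 3.14].

### API

Orientations are given as [roll, pitch, yaw] about the fixed x, y, z axes, in that order (R = Rz(yaw) Ry(pitch) Rx(roll)).
In Python, from station import ctrl gives the robot as it stands.
- The arm moves only by the tool move_arm, never from a script. Its argument "increments" is a list of rows, each a list of 7 numbers: the opening, from 0 (shut) to 1 (fully open), then the shift along the tool's x, y, z in units of 50 mm (1.0 is 50 mm), then the turn, a rotation vector about the tool's x, y, z in rad. In form: [[claw, tx, ty, tz, rx, ry, rz], ...]. A call has 1 to 20 rows; each row shifts and turns the commanded pose from where the row before left it, along the tool's axes as they then stand; what a row does not reach is not made up. A row lasts 1/10 s, in which the tool goes at most 50 mm and 8.59 degrees, less where a joint would pass 70% of its speed; a pose out of reach is approached as far as the arm can. A call is refused whole if a number of a shift passes 1 or a number of a turn 0.15, either way. A call with a gripper value outside its range is refused whole. The fingers move at their own pace and stop on an object; "force" is the grip in N (left out, the last holds). Time passes only in rows, so rows that do not move let the fingers close. It gives the time, the measured TCP pose, the force, the opening and the grip force at its end, in the units of the state.
- ctrl.get_obs(): the state, without advancing time (a new reading comes with each control period).
- ctrl.camera(name): name is "scene" or "side" or "wrist"; returns a dict with "color" (384x512x3 uint8, blue, green, red), "K" (3x3 intrinsics, pixels), "pose" (4x4, takes a point from camera to world coordinates); the wrist camera has in their place "tool_from_camera" (4x4, takes a point from camera to tool coordinates, whose origin is the TCP and whose axes are the flange's). Camera axes: x right, y down, z forward; pixel columns grow to the right and rows downward; lengths in m; the calibration is good to about 2 mm. The wrist camera is an equidistant fisheye: a pixel r from the principal point sees the ray r / f radians off the axis. A picture is of the moment at which its call begins: read the wrist's pose just before it. There is no depth.
- ctrl.hand_in(): hands the job in; it is judged then, once.
Trained networks look in a picture, given as the dict that the camera call returned (one of the last four; its "shot" number tells which), for a name from the list of things; names that differ only in an ending like _2 or _b are one class to them, and where a whole thing is asked for, a point or a joint stands for the part that bears it (a point fixed in the world has none). Each returns a list of dicts, best first, with "conf" (0 to 1); they miss things now and then, are a little off and sometimes report something else, mostly with a low value. They report only what shows in the picture. A call takes as long as a camera call.
- ctrl.cut_out(name, picture): "mask" (384x512 bool, what is visible of it) and "centre" ([row, column] in pixels, amid what is visible of it).
The state is a dict: "time_s": time; "qpos": joint angles; "joint_vel": joint speeds; "tau": joint torques, N m; "ee_pos": TCP position; "eef_rot": TCP orientation; "force": force on the tool from outside, world axes, zero at the start; "moment": the same for the moment, N m; "grip_width": finger opening in m; "grip_force": force on a finger pad.
Only numpy, scipy, OpenCV 4.12 (cv2) and the standard library are available. Lean on these libraries where they do the work, as an engineer would, in place of code of your own. Each camera call takes 0.05 s, during which the arm holds its last target. There are 200 camera calls.

## Working session

There is one attempt and no reset: what is moved stays moved. The work goes in short steps, Python scripts to look and compute and a tool call to move; the robot and the scene stay as the last step left them, time stands still between calls to the robot, and variables do not carry over. Pictures are saved under pics/ and viewed, at most 10 in all, crops included, and the job is handed in when it is done.

Besides the shell and the picture viewer there is one more tool, called in YAML: its name, and indented under it one key for each argument. move_arm: Moves the arm, as the interface text tells. Its arguments: {"type":"object","properties":{"increments":{"type":"array","items":{"type":"array","items":{"type":"number"}}},"force":{"type":"number"}},"required":["increments"]}

```bash
mkdir -p pics; cat > h.py <<'E'
import numpy as np, cv2
from station import ctrl
def ray(p,u,v):
    K=p["K"];T=np.array(p["pose"]);d=T[:3,:3]@np.linalg.inv(K)@[u,v,1];return T[:3,3],d
def onz(p,u,v,z):
    o,d=ray(p,u,v);return o+d*(z-o[2])/d[2]
def proj(p,X):
    T=np.linalg.inv(np.array(p["pose"]));c=T[:3,:3]@X+T[:3,3];q=np.array(p["K"])@c;return q[:2]/q[2]
E
python3 - <<'E'
from h import *
for n in("scene","side"):
    p=ctrl.camera(n);cv2.imwrite(f"pics/{n}.png",p["color"]);print(n,np.round(p["pose"],3).tolist())
    np.savez(n,color=p["color"],K=p["K"],pose=p["pose"])
    for t in("button_top","test_tile","carriage","jar","slide_base","stamp_press","cup","stamp","spray"):
        for r in ctrl.cut_out(t,p)[:1]:
            c=r["centre"];print(t,round(r["conf"],2),np.round(c),np.round(onz(p,c[1],c[0],.05),3))
o=ctrl.get_obs();print(o["ee_pos"],o["eef_rot"],o["time_s"],o["force"])
E
```

```text
scene [[0.599, -0.583, 0.548, -0.099], [-0.8, -0.446, 0.4, -0.489], [0.011, -0.679, -0.734, 0.979], [0.0, 0.0, 0.0, 1.0]]
button_top 0.54 [217. 214.] [0.449 0.057 0.05 ]
test_tile 0.8 [202. 186.] [0.446 0.145 0.05 ]
carriage 0.87 [218. 206.] [0.437 0.072 0.05 ]
jar 0.56 [207. 243.] [0.519 0.02  0.05 ]
slide_base 0.81 [206. 178.] [0.424 0.153 0.05 ]
cup 0.73 [227. 366.] [ 0.652 -0.259  0.05 ]
stamp 0.54 [206. 241.] [0.518 0.025 0.05 ]
spray 0.57 [180. 389.] [ 0.833 -0.23   0.05 ]
side [[-0.996, -0.061, 0.065, 0.51], [-0.086, 0.471, -0.878, 1.07], [0.023, -0.88, -0.474, 0.633], [0.0, 0.0, 0.0, 1.0]]
button_top 0.55 [201. 299.] [0.439 0.042 0.05 ]
test_tile 0.79 [222. 298.] [0.443 0.147 0.05 ]
carriage 0.58 [217. 298.] [0.442 0.123 0.05 ]
jar 0.69 [202. 267.] [0.525 0.054 0.05 ]
slide_base 0.62 [252. 295.] [0.453 0.278 0.05 ]
stamp_press 0.43 [154. 202.] [ 0.76  -0.241  0.05 ]
stamp 0.57 [171. 258.] [ 0.561 -0.134  0.05 ]
spray 0.69 [151. 203.] [ 0.759 -0.264  0.05 ]
[0.20950592 0.5085138  0.17564157] [-3.14154524e+00 -2.88445181e-05  2.75073807e+00] 1.0 [0.01559141 0.23555191 0.1694067 ]
```

View pics/scene.png

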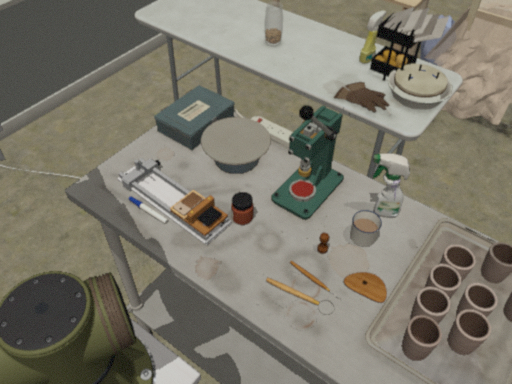

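View pics/side.png

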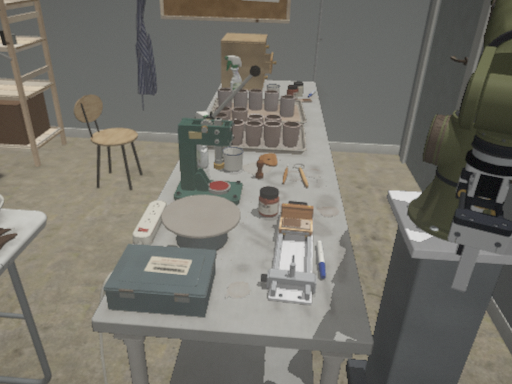

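The scene view shows the slide running from about (215,232) to (125,170), with the black button near (208,218). In the side view, the stop is near (292,285), the head block near (297,212) and the button behind it. I'll enlarge both.

```bash
python3 - <<'E'
import cv2,numpy as np
a=np.load("scene.npz")["color"][150:250,110:260];b=np.load("side.npz")["color"][185:305,255:335]
cv2.imwrite("pics/c1.png",cv2.resize(a,None,fx=5.3,fy=5.3,interpolation=cv2.INTER_CUBIC))
cv2.imwrite("pics/c2.png",cv2.resize(b,None,fx=5,fy=5,interpolation=cv2.INTER_CUBIC))
E
```

```text
(no output)
```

View pics/c1.png

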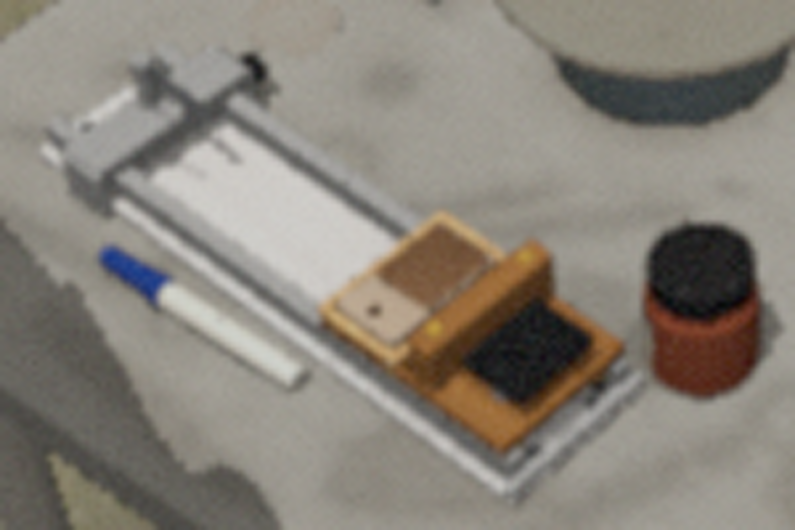

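View pics/c2.png

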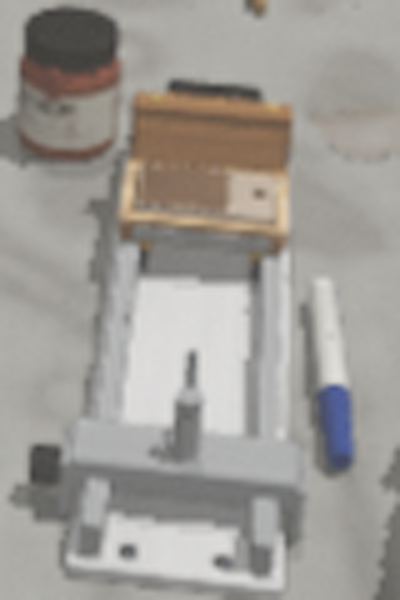

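```bash
cat > fit.py <<'E'
from h import *
from scipy.optimize import least_squares
S=dict(np.load("scene.npz"));D=dict(np.load("side.npz"))
f1=lambda x,y:np.array([110+(x+.5)/5.3-.5,150+(y+.5)/5.3-.5]);f2=lambda x,y:np.array([255+(x+.5)/5-.5,185+(y+.5)/5-.5])
P=[(S,f1(467,358),(20,26,55)),(S,f1(530,303),(20,-26,55)),(S,f1(592,345),(-20,-26,55)),(S,f1(515,402),(-20,26,55)),
(S,f1(323,302),(103,42,42)),(S,f1(440,211),(103,-42,42)),(D,f2(122,225),(103,-42,42)),(D,f2(287,238),(103,42,42))]
def W(v,q):
    c,s=np.cos(v[2]),np.sin(v[2]);q=np.array(q)/1000
    return np.array([v[0]+c*q[0]-s*q[1],v[1]+s*q[0]+c*q[1],q[2]])
r=least_squares(lambda v:np.concatenate([proj(c,W(v,q))-uv for c,uv,q in P]),[.44,.05,1.6],loss="soft_l1",x_scale=[.01,.01,.1])
v=r.x;print(v,np.round(r.fun,1))
for c,uv in((S,f1(187,135)),(D,f2(188,428))):
    g=onz(c,*uv,.036);d=g[:2]-v[:2];e=np.array([np.cos(v[2]),np.sin(v[2])]);print("stop travel",d@e-.103)
E
python3 fit.py
```

```text
[0.44294844 0.0678648  1.49622867] [-2.6  0.3  0.6 -1.2  0.3 -1.  -0.2  0.5 -2.1  1.  -0.1  0.1 -0.8 -2.1
 -0.3 -1.1]
stop travel 0.1402611941034274
stop travel 0.15447346201250683
```

move_arm:
  increments:
    - [0, 0, 0, 0, 0, 0, 0.14]
    - [0, 0, 0, 0, 0, 0, 0.14]
    - [0, 0, 0, 0, 0, 0, 0.14]
    - [0, 0, 0, 0, 0, 0, 0.14]
    - [0, 0, 0, 0, 0, 0, 0.14]
    - [0, 0, 0, 0, 0, 0, 0.14]
    - [0, 0, 0, 0, 0, 0, 0.14]
    - [0, 0, 0, 0, 0, 0, 0.14]
    - [0, 0, 0, 0, 0, 0, 0.135]

```text
time_s: 1.9
ee_pos: [0.2095, 0.5085, 0.1756]
eef_rot: [-3.142, 0.0, 1.49]
force: [0.8, 0.2, -0.3]
grip_width: 0.0255
grip_force: 0.0
```

move_arm:
  increments:
    - [0, -0.69, 0.45, 0, 0, 0, 0]
    - [0, -0.69, 0.45, 0, 0, 0, 0]
    - [0, -0.69, 0.45, 0, 0, 0, 0]
    - [0, -0.69, 0.45, 0, 0, 0, 0]
    - [0, -0.69, 0.45, 0, 0, 0, 0]
    - [0, -0.69, 0.45, 0, 0, 0, 0]
    - [0, -0.69, 0.45, 0, 0, 0, 0]
    - [0, -0.69, 0.45, 0, 0, 0, 0]
    - [0, -0.69, 0.45, 0, 0, 0, 0]
    - [0, -0.69, 0.45, 0, 0, 0, 0]
    - [0, -0.69, 0.45, 0, 0, 0, 0]
    - [0, -0.69, 0.45, 0, 0, 0, 0]
    - [0, 0, 0, 0, 0, 0, 0]
    - [0, 0, 0, 0, 0, 0, 0]

```text
time_s: 3.3
ee_pos: [0.4477, 0.075, 0.1755]
eef_rot: [-3.141, -0.0, 1.494]
force: [-0.3, 1.0, 0.1]
grip_width: 0.0006
grip_force: 0.0
```

```bash
python3 - <<'E'
from h import *
o=ctrl.get_obs();print(o["time_s"],o["qpos"],o["ee_pos"],o["eef_rot"])
p=ctrl.camera("wrist");print(p["K"],np.round(p["tool_from_camera"],3).tolist())
np.savez("w1",ee=o["ee_pos"],rot=o["eef_rot"],**{k:p[k] for k in("color","K","tool_from_camera")})
c=p["color"];cv2.imwrite("pics/w1.png",cv2.resize(c,(800,600),interpolation=cv2.INTER_CUBIC))
S=dict(np.load("scene.npz"));print("ball",onz(S,306,112,.37),"base",onz(S,308,192,.0))
E
```

```text
3.3 [8.52612281e-02 8.45023222e-02 1.77819456e+00 1.44172297e-04
 1.27927657e+00 1.62054115e-01] [0.44772509 0.07504143 0.17550315] [-3.14119457e+00 -7.48248563e-05  1.49396196e+00]
[[297.31863964   0.         251.95976955]
 [  0.         297.31863964 190.07914433]
 [  0.           0.           1.        ]] [[-0.0, -0.974, -0.226, 0.065], [1.0, 0.0, -0.001, -0.001], [0.001, -0.226, 0.974, -0.209], [0.0, 0.0, 0.0, 1.0]]
ball [ 0.58236744 -0.09952516  0.37      ] base [ 0.70462424 -0.06077443  0.        ]
```

View pics/w1.png

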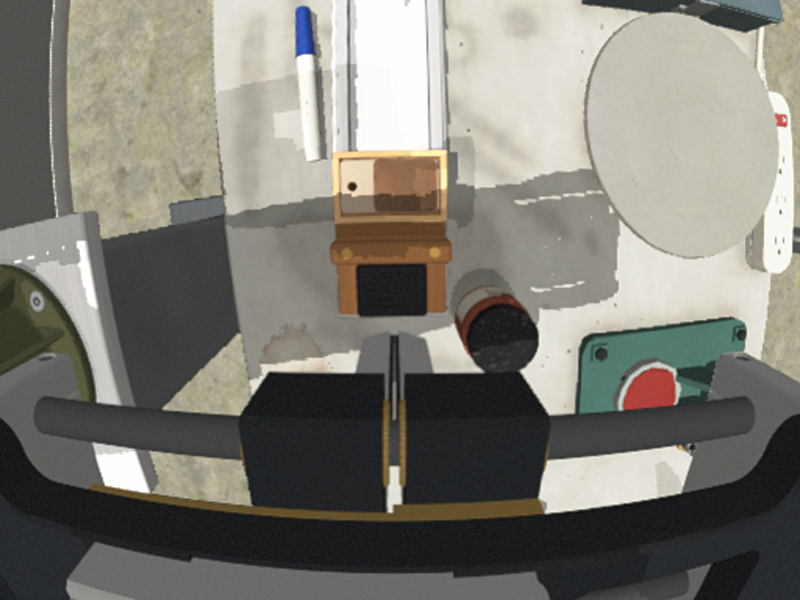

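The wrist view shows the button's rear corners at (358,315) and (427,315), its front hidden by the head. The head's rear top edge runs from (331,262) to (450,262), the nose edge from (334,153) to (447,151), and the jar is at (500,340).

```bash
cat >> h.py <<'E'
from scipy.spatial.transform import Rotation as R
def wz(w,u,v,z):
    u,v=(u+.5)*.64-.5,(v+.5)*.64-.5;K=w["K"];x,y=(u-K[0,2])/K[0,0],(v-K[1,2])/K[1,1];t=np.hypot(x,y)
    d=np.array([np.sin(t)*x/t,np.sin(t)*y/t,np.cos(t)]);T=w["tool_from_camera"];M=R.from_euler("xyz",w["rot"])
    o=M.apply(T[:3,3])+w["ee"];d=M.apply(T[:3,:3]@d);return (o+d*(z-o[2])/d[2])[:2]
E
python3 - <<'E'
from h import *
w=dict(np.load("w1.npz"));yaw=w["rot"][2];
for n,u,v,z in(("bl",358,315,.055),("br",427,315,.055),("hl",331,262,.07),("hr",450,262,.07),("nl",334,153,.042),("nr",447,151,.042),("railL",340,60,.026),("railL",335,148,.026),("jar top",503,340,.073)):
    g=wz(w,u,v,z);d=g-w["ee"][:2];print(n,g.round(4),"tool",np.round([d@[np.cos(yaw),np.sin(yaw)],d@[np.sin(yaw),-np.cos(yaw)]],4))
E
```

```text
bl [0.4183 0.0521] tool [-0.0251 -0.0276]
br [0.469  0.0483] tool [-0.0251  0.0233]
hl [0.4047 0.0951] tool [ 0.0167 -0.0444]
hr [0.4864 0.0888] tool [0.0167 0.0375]
nl [0.4101 0.172 ] tool [ 0.0938 -0.045 ]
nr [0.4926 0.167 ] tool [0.0951 0.0377]
railL [0.4181 0.2477] tool [ 0.1699 -0.0428]
railL [0.4092 0.1773] tool [ 0.099  -0.0463]
jar top [0.5219 0.0302] tool [-0.039   0.0774]
```

move_arm:
  increments:
    - [0, 0.04, -0.06, 0.5, 0, 0, 0]
    - [0, 0, 0, 0.6, 0, 0, 0]
    - [0, 0, 0, 0.6, 0, 0, 0]
    - [0, 0, 0, 0.4, 0, 0, 0]
    - [0, 0, 0, 0.2, 0, 0, 0]
    - [0, 0, 0, 0, 0, 0, 0]
    - [0, 0, 0, 0, 0, 0, 0]

```text
time_s: 4.05
ee_pos: [0.4453, 0.0782, 0.0616]
eef_rot: [3.14, -0.0, 1.497]
force: [-0.3, 0.6, 0.1]
grip_width: 0.0005
grip_force: 0.0
```

move_arm:
  increments:
    - [0, 0, 0, 0.06, 0, 0, 0]
    - [0, 0, 0, 0.06, 0, 0, 0]
    - [0, 0, 0, 0.04, 0, 0, 0]
    - [0, 0, 0, 0.04, 0, 0, 0]
    - [0, 0, 0, 0, 0, 0, 0]
    - [0, 0, 0, 0, 0, 0, 0]

```text
time_s: 4.65
ee_pos: [0.4449, 0.0777, 0.0507]
eef_rot: [3.142, -0.0, 1.496]
force: [-0.5, -0.4, -0.2]
grip_width: 0.0004
grip_force: 0.0
```

No contact force at z = 51 mm, although the button top should be at 55 mm, so I'll look before pressing further.

```bash
python3 - <<'E'
from h import *
o=ctrl.get_obs();print(o["time_s"],o["force"],o["ee_pos"],o["tau"])
a=ctrl.camera("side")["color"][165:285,225:345];p=ctrl.camera("wrist")
b=p["color"][90:250,170:330]
r=lambda i:cv2.resize(i,(400,400),interpolation=cv2.INTER_CUBIC)
cv2.imwrite("pics/m.png",np.hstack([r(a),r(b)]))
print(ctrl.get_obs()["force"])
E
```

```text
4.65 [-0.5296401  -0.39138955 -0.19060407] [0.44491873 0.07766958 0.05067124] [-5.60456720e-04 -4.33370161e+01 -2.90398711e+01  6.30058791e-02
 -9.49704641e-03  1.13283597e-04]
[-0.45342106  0.18538862  0.385027  ]
```

View pics/m.png

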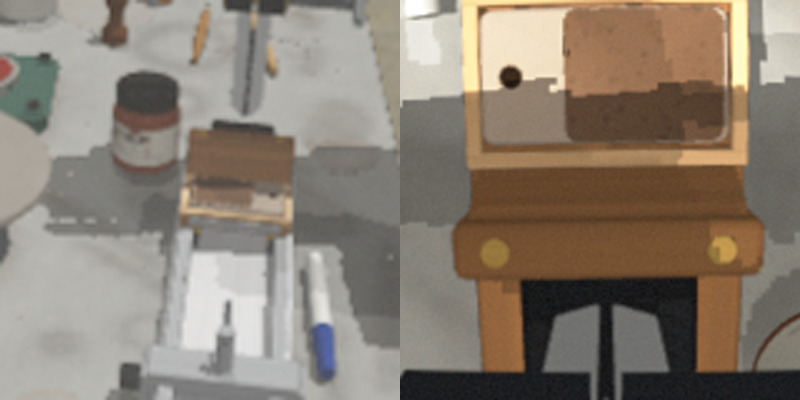

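The tip is at side pixel (298.5,198.6), and the button's top shows around (299,204). In the wrist view the tips lie over the button, behind the head block. I'll compare this with the projected TCP.

```bash
python3 - <<'E'
from h import *
S=dict(np.load("side.npz"));
for z in(.04,.0507,.06,.07,.08):print(z,proj(S,np.array([.4449,.0777,z])),proj(S,np.array([.4449,.068,z])))
p=ctrl.camera("scene");c=p["color"][180:250,170:250]
q=ctrl.camera("side")["color"][175:245,260:340]
r=lambda i:cv2.resize(i,(400,350),interpolation=cv2.INTER_CUBIC)
cv2.imwrite("pics/m2.png",np.hstack([r(c),r(q)]))
o=ctrl.get_obs();print(o["ee_pos"],o["force"])
print(proj(p,o["ee_pos"]))
E
```

```text
0.04 [296.42457519 211.00688593] [296.36046325 209.16844829]
0.0507 [296.74074304 207.60355737] [296.67401117 205.78218488]
0.06 [297.01783106 204.62089615] [296.94878625 202.81466134]
0.07 [297.31817897 201.38785824] [297.24660931 199.59822367]
0.08 [297.62104851 198.12767671] [297.54691409 196.35498386]
[0.44494544 0.07767209 0.05073382] [-0.8180903   0.25716741 -0.90111492]
[206.07698603 214.32322777]
```

View pics/m2.png

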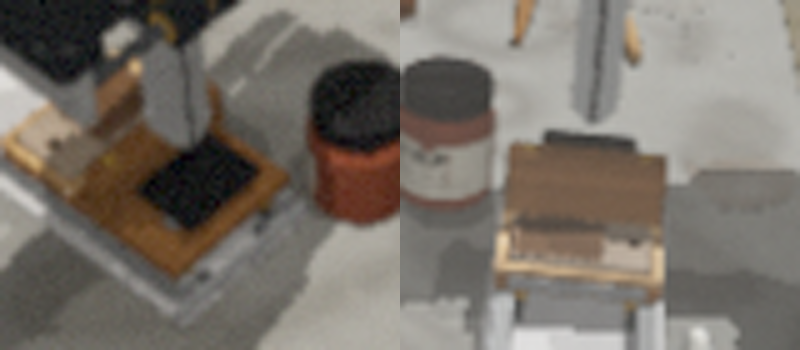

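The visible tip is about 5 to 8 px from the projected TCP in both views, so I'll triangulate it.

```bash
python3 - <<'E'
from h import *
S=dict(np.load("scene.npz"));D=dict(np.load("side.npz"))
def tri(a,b):
    X=cv2.triangulatePoints(*[c["K"]@np.linalg.inv(c["pose"])[:3] for c in(S,D)],np.array(a,float).reshape(2,1),np.array(b,float).reshape(2,1));return (X[:3]/X[3]).ravel(),
X=tri((209,209.4),(298.7,199.6))[0];print(X,proj(S,X),proj(D,X))
# head block top edge rear? check known: jar lid & tile hole
X=tri((110+375/5.3,150+310/5.3),(255+260/5,185+192/5))[0];print("tile hole",X,proj(S,X),proj(D,X))
E
```

```text
[0.44471539 0.06895155 0.07291295] [208.04198141 210.2259941 ] [297.4099302  198.83447994]
tile hole [0.4215596  0.14415843 0.04603009] [180.23416551 208.9007913 ] [306.25009829 222.99950409]
```

The tile hole triangulates to its true height (46 mm), so the cameras are right. With the gripper closed, the fingertips sit about 20 mm above the nominal TCP. I'll descend in small steps and watch the force.

move_arm:
  increments:
    - [0, 0, 0, 0.1, 0, 0, 0]
    - [0, 0, 0, 0.1, 0, 0, 0]
    - [0, 0, 0, 0.06, 0, 0, 0]
    - [0, 0, 0, 0, 0, 0, 0]
    - [0, 0, 0, 0, 0, 0, 0]

```text
time_s: 5.35
ee_pos: [0.4449, 0.0777, 0.0376]
eef_rot: [-3.141, -0.0, 1.496]
force: [0.2, -0.2, 0.5]
grip_width: 0.0004
grip_force: 0.0
```

move_arm:
  increments:
    - [0, 0, 0, 0.06, 0, 0, 0]
    - [0, 0, 0, 0.06, 0, 0, 0]
    - [0, 0, 0, 0, 0, 0, 0]
    - [0, 0, 0, 0, 0, 0, 0]

```text
time_s: 5.75
ee_pos: [0.4448, 0.0777, 0.0316]
eef_rot: [-3.141, 0.0, 1.496]
force: [-0.6, -0.1, 0.2]
grip_width: 0.0007
grip_force: 0.0
```

move_arm:
  increments:
    - [0, 0, 0, 0.05, 0, 0, 0]
    - [0, 0, 0, 0, 0, 0, 0]
    - [0, 0, 0, 0, 0, 0, 0]

```text
time_s: 6.05
ee_pos: [0.4449, 0.0777, 0.0291]
eef_rot: [-3.141, 0.0, 1.496]
force: [-0.2, 0.2, 0.3]
grip_width: 0.0003
grip_force: 0.0
```

```bash
python3 - <<'E'
from h import *
f=[]
c=ctrl.camera("scene")["color"][180:250,170:250]
for i in range(4):
    q=ctrl.camera("side")["color"][175:245,260:340];f.append(ctrl.get_obs()["force"][2])
print(f,ctrl.get_obs()["ee_pos"])
r=lambda i:cv2.resize(i,(400,350),interpolation=cv2.INTER_CUBIC)
cv2.imwrite("pics/m3.png",np.hstack([r(c),r(q)]))
E
```

```text
[np.float64(-0.07793849873640353), np.float64(-0.23694315961197537), np.float64(0.29988532837305965), np.float64(-0.16131643347843788)] [0.44493134 0.07768697 0.02921037]
```

View pics/m3.png

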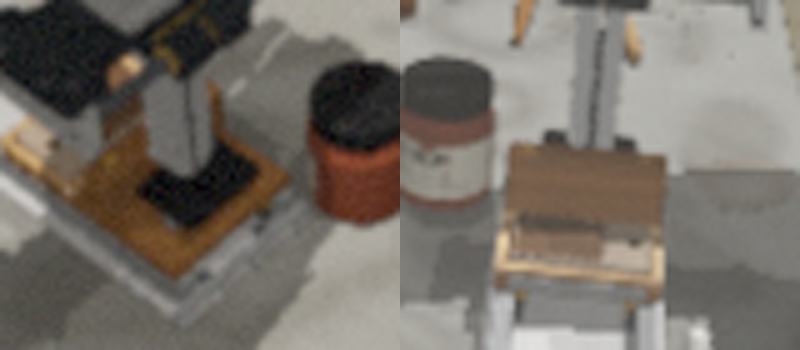

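The tip is now at about scene pixel (209,215.6), over the button's centre and almost on it. In the side view it disappears behind the head. There's still no force, so I'll keep going in 2 mm steps.

move_arm:
  increments:
    - [0, 0, 0, 0.04, 0, 0, 0]
    - [0, 0, 0, 0, 0, 0, 0]
    - [0, 0, 0, 0, 0, 0, 0]

```text
time_s: 6.6
ee_pos: [0.4449, 0.0777, 0.0271]
eef_rot: [-3.141, 0.0, 1.496]
force: [-0.8, -0.3, -0.1]
grip_width: 0.0005
grip_force: 0.0
```

move_arm:
  increments:
    - [0, 0, 0, 0.04, 0, 0, 0]
    - [0, 0, 0, 0, 0, 0, 0]
    - [0, 0, 0, 0, 0, 0, 0]

```text
time_s: 6.9
ee_pos: [0.4451, 0.0777, 0.0253]
eef_rot: [3.141, -0.0, 1.496]
force: [0.3, 0.3, 2.2]
grip_width: 0.0005
grip_force: 1.0
```

move_arm:
  increments:
    - [0, 0, 0, 0.04, 0, 0, 0]
    - [0, 0, 0, 0, 0, 0, 0]
    - [0, 0, 0, 0, 0, 0, 0]

```text
time_s: 7.2
ee_pos: [0.445, 0.0777, 0.0232]
eef_rot: [3.141, -0.0, 1.496]
force: [0.1, 0.8, 3.1]
grip_width: 0.0001
grip_force: 1.5
```

Contact began near z = 0.0255 m and the spring force is rising as expected. I'll press on to the bottom of the stroke.

move_arm:
  increments:
    - [0, 0, 0, 0.05, 0, 0, 0]
    - [0, 0, 0, 0.05, 0, 0, 0]
    - [0, 0, 0, 0, 0, 0, 0]
    - [0, 0, 0, 0, 0, 0, 0]

```text
time_s: 7.6
ee_pos: [0.445, 0.0777, 0.0182]
eef_rot: [3.141, -0.0, 1.496]
force: [0.5, 0.3, 5.1]
grip_width: 0.0006
grip_force: 2.6
```

move_arm:
  increments:
    - [0, 0, 0, 0.03, 0, 0, 0]
    - [0, 0, 0, 0, 0, 0, 0]
    - [0, 0, 0, 0, 0, 0, 0]

```text
time_s: 7.9
ee_pos: [0.445, 0.0777, 0.0168]
eef_rot: [3.141, -0.0, 1.496]
force: [0.0, 0.7, 5.1]
grip_width: 0.0007
grip_force: 2.9
```

move_arm:
  increments:
    - [0, 0, 0, 0.02, 0, 0, 0]
    - [0, 0, 0, 0, 0, 0, 0]
    - [0, 0, 0, 0, 0, 0, 0]

```text
time_s: 8.2
ee_pos: [0.4452, 0.0777, 0.0163]
eef_rot: [3.141, -0.0, 1.496]
force: [-2.6, -0.5, 13.8]
grip_width: 0.0005
grip_force: 7.0
```

move_arm:
  increments:
    - [0, 0, 0, 0.02, 0, 0, 0]
    - [0, 0, 0, 0, 0, 0, 0]
    - [0, 0, 0, 0, 0, 0, 0]

```text
time_s: 8.5
ee_pos: [0.4454, 0.0778, 0.016]
eef_rot: [3.14, -0.0, 1.496]
force: [-7.1, 0.3, 27.1]
grip_width: 0.0006
grip_force: 13.4
```

The button is bottomed at 27 N. I'll ease off slightly and push.

move_arm:
  increments:
    - [0, 0, 0, -0.012, 0, 0, 0]
    - [0, 0.03, 0, 0, 0, 0, 0]
    - [0, 0.06, 0, 0, 0, 0, 0]
    - [0, 0.08, 0, 0, 0, 0, 0]
    - [0, 0.08, 0, 0, 0, 0, 0]
    - [0, 0.08, 0, 0, 0, 0, 0]
    - [0, 0.08, 0, 0, 0, 0, 0]
    - [0, 0.08, 0, 0, 0, 0, 0]
    - [0, 0.05, 0, 0, 0, 0, 0]
    - [0, 0.02, 0, 0, 0, 0, 0]

```text
time_s: 9.5
ee_pos: [0.447, 0.1058, 0.0161]
eef_rot: [-3.142, -0.0, 1.496]
force: [-6.5, -1.3, 20.8]
grip_width: 0.0005
grip_force: 10.5
```

move_arm:
  increments:
    - [0, 0.04, 0, 0, 0, 0, 0]
    - [0, 0.08, 0, 0, 0, 0, 0]
    - [0, 0.08, 0, 0, 0, 0, 0]
    - [0, 0.08, 0, 0, 0, 0, 0]
    - [0, 0.08, 0, 0, 0, 0, 0]
    - [0, 0.08, 0, 0, 0, 0, 0]
    - [0, 0.08, 0, 0, 0, 0, 0]
    - [0, 0.08, 0, 0, 0, 0, 0]
    - [0, 0.08, 0, 0, 0, 0, 0]
    - [0, 0.08, 0, 0, 0, 0, 0]
    - [0, 0.08, 0, 0, 0, 0, 0]
    - [0, 0.08, 0, 0, 0, 0, 0]
    - [0, 0.08, 0, 0, 0, 0, 0]
    - [0, 0.08, 0, 0, 0, 0, 0]
    - [0, 0.08, 0, 0, 0, 0, 0]
    - [0, 0.04, 0, 0, 0, 0, 0]
    - [0, 0, 0, 0, 0, 0, 0]

```text
time_s: 11.2
ee_pos: [0.4507, 0.1659, 0.0161]
eef_rot: [-3.14, -0.0, 1.496]
force: [-12.5, 1.9, 23.4]
grip_width: 0.0005
grip_force: 11.7
```

move_arm:
  increments:
    - [0, 0, -0.01, 0, 0, 0, 0]
    - [0, 0.05, -0.002, 0, 0, 0, 0]
    - [0, 0.08, -0.001, 0, 0, 0, 0]
    - [0, 0.08, -0.001, 0, 0, 0, 0]
    - [0, 0.08, -0.001, 0, 0, 0, 0]
    - [0, 0.08, -0.001, 0, 0, 0, 0]
    - [0, 0.08, -0.001, 0, 0, 0, 0]
    - [0, 0.08, -0.001, 0, 0, 0, 0]
    - [0, 0.08, -0.001, 0, 0, 0, 0]
    - [0, 0.08, -0.001, 0, 0, 0, 0]
    - [0, 0.04, 0, 0, 0, 0, 0]
    - [0, 0, 0, 0, 0, 0, 0]

```text
time_s: 12.4
ee_pos: [0.4528, 0.2025, 0.0161]
eef_rot: [-3.141, -0.0, 1.496]
force: [-8.4, 1.5, 20.8]
grip_width: 0.0006
grip_force: 10.3
```

move_arm:
  increments:
    - [0, 0.04, -0.001, 0, 0, 0, 0]
    - [0, 0.05, -0.001, 0, 0, 0, 0]
    - [0, 0.05, -0.001, 0, 0, 0, 0]
    - [0, 0.05, -0.001, 0, 0, 0, 0]
    - [0, 0.05, -0.001, 0, 0, 0, 0]
    - [0, 0, 0, 0, 0, 0, 0]

```text
time_s: 13.0
ee_pos: [0.4535, 0.2145, 0.0162]
eef_rot: [-3.141, -0.0, 1.496]
force: [-8.2, 1.0, 20.1]
grip_width: 0.0004
grip_force: 10.1
```

move_arm:
  increments:
    - [0, 0.04, 0, 0, 0, 0, 0]
    - [0, 0.04, 0, 0, 0, 0, 0]
    - [0, 0.04, 0, 0, 0, 0, 0]
    - [0, 0, 0, 0, 0, 0, 0]

```text
time_s: 13.4
ee_pos: [0.4539, 0.2203, 0.0161]
eef_rot: [-3.141, -0.0, 1.496]
force: [-10.1, 0.4, 20.2]
grip_width: 0.0007
grip_force: 10.2
```

move_arm:
  increments:
    - [0, 0.04, -0.003, 0, 0, 0, 0]
    - [0, 0.04, -0.003, 0, 0, 0, 0]
    - [0, 0.04, -0.003, 0, 0, 0, 0]
    - [0, 0, 0, 0, 0, 0, 0]

```text
time_s: 13.8
ee_pos: [0.4542, 0.2264, 0.0162]
eef_rot: [-3.142, -0.001, 1.496]
force: [-8.0, 1.7, 19.2]
grip_width: 0.0004
grip_force: 9.4
```

move_arm:
  increments:
    - [0, 0.04, 0, 0, 0, 0, 0]
    - [0, 0.04, 0, 0, 0, 0, 0]
    - [0, 0.02, 0, 0, 0, 0, 0]
    - [0, 0, 0, 0, 0, 0, 0]

```text
time_s: 14.2
ee_pos: [0.4544, 0.2307, 0.0161]
eef_rot: [-3.141, 0.001, 1.496]
force: [-8.0, -5.0, 19.6]
grip_width: 0.0006
grip_force: 10.2
```

move_arm:
  increments:
    - [0, 0.03, 0, 0, 0, 0, 0]
    - [0, 0.03, 0, 0, 0, 0, 0]
    - [0, 0, 0, 0, 0, 0, 0]
    - [0, 0, 0, 0, 0, 0, 0]

```text
time_s: 14.6
ee_pos: [0.4549, 0.2324, 0.0161]
eef_rot: [-3.141, 0.003, 1.496]
force: [-5.1, -14.5, 21.1]
grip_width: 0.0004
grip_force: 10.7
```

```bash
python3 - <<'E'
from h import *
o=ctrl.get_obs();print(o["ee_pos"],o["force"])
p=ctrl.camera("side");q=ctrl.camera("wrist")
r=lambda i:cv2.resize(i,(400,400),interpolation=cv2.INTER_CUBIC)
cv2.imwrite("pics/m4.png",np.hstack([r(p["color"][205:305,250:350]),r(q["color"][40:200,170:330])]))
E
```

```text
[0.45485174 0.23242871 0.01606086] [ -5.12554723 -14.49860886  21.10295958]
```

View pics/m4.png

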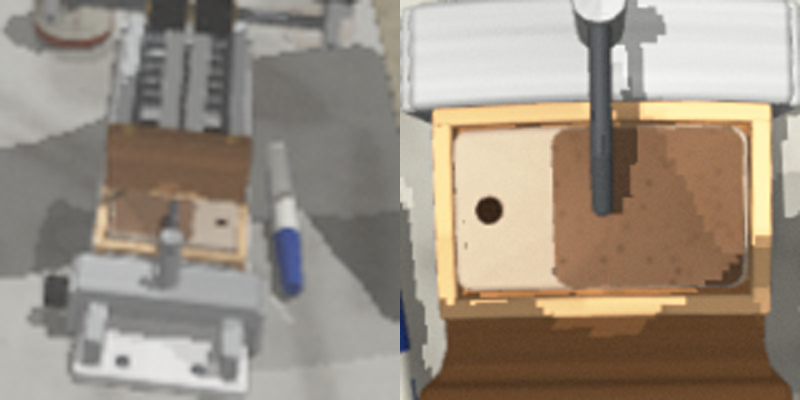

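In the wrist view the nose touches the stop's face and the tile sits in its tray under the pointer. The push force is 14.5 N against the stop. Now I'll lift straight up.

move_arm:
  increments:
    - [0, 0, 0, 0, 0, 0, 0]
    - [0, 0, 0, -0.05, 0, 0, 0]
    - [0, 0, 0, -0.1, 0, 0, 0]
    - [0, 0, 0, -0.2, 0, 0, 0]
    - [0, 0, 0, -0.4, 0, 0, 0]
    - [0, 0, 0, -0.6, 0, 0, 0]
    - [0, 0, 0, -0.6, 0, 0, 0]
    - [0, 0, 0, -0.6, 0, 0, 0]
    - [0, 0, 0, -0.4, 0, 0, 0]
    - [0, 0, 0, 0, 0, 0, 0]
    - [0, 0, 0, 0, 0, 0, 0]
    - [0, 0, 0, 0, 0, 0, 0]
    - [0, 0, 0, 0, 0, 0, 0]

```text
time_s: 16.0
ee_pos: [0.4544, 0.2337, 0.1616]
eef_rot: [-3.14, 0.001, 1.496]
force: [0.0, 0.6, -0.5]
grip_width: 0.0002
grip_force: 0.0
```

```bash
python3 - <<'E'
from h import *
o=ctrl.get_obs();print(o["time_s"],o["ee_pos"],o["force"])
p=ctrl.camera("side");q=ctrl.camera("wrist")
r=lambda i:cv2.resize(i,(400,400),interpolation=cv2.INTER_CUBIC)
cv2.imwrite("pics/m5.png",np.hstack([r(p["color"][205:305,250:350]),r(q["color"][60:240,150:330])]))
E
```

```text
16.0 [0.45443402 0.23368506 0.16157121] [ 0.03990428  0.55734083 -0.48759526]
```

View pics/m5.png

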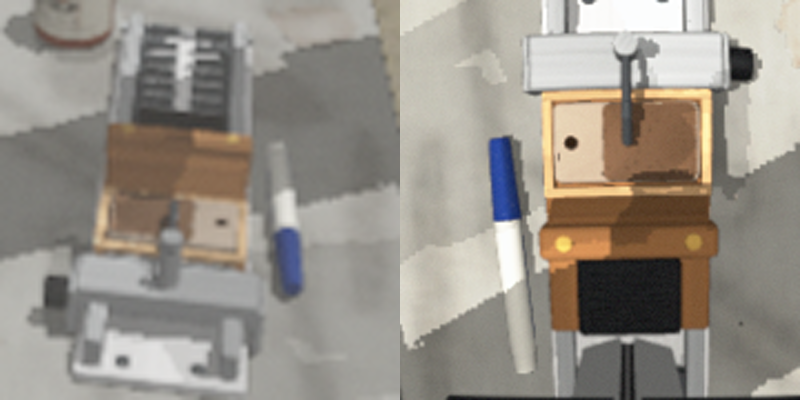

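The nose is against the stop, the tile is flat in its tray, the button is free, and the arm is clear.

```bash
python3 -c "
from station import ctrl
print(ctrl.hand_in())"
```

```text
the job is handed in; nothing more can be done
None
```

The job is handed in: I held the button fully down while pushing the carriage to the end stop, then released it; the last pictures show the nose on the stop, the tile flat in its tray and the arm clear, but the hand-in gave no verdict.

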